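# Open the air valve of the coupled outlet

### The job

The air manifold on the workshop bench has four T-handle valves in a row; three outlets are blanked off with a short cap and one carries a long quick coupling. Turn the T-handle of the outlet with the coupling counter-clockwise (seen from above) until it is fully open, its bar in line with the outlet, and let go of it. Do not touch or turn the other three handles.

Things in the scene. Friction and masses are not known exactly. Their poses are not given: they have to be found in the camera images.
- coupling_grip (a point): Centre of the T-handle to turn: on its upright axis, at mid-height of its bar, 113 mm over the bench. Black bar 44 mm long, 14 wide, 30 high (98 to 128 mm over the bench); y runs along the bar and turns with it, z up. Below it a bare stem, 14 mm across, down to 83 mm. Its outlet carries a long steel coupling, 27 mm across, ending 86 mm from the axis, top 84 mm over the bench.
- coupling_handle (a joint): Turning angle of that T-handle in rad: 0 is shut (bar along the row), 1.571 is fully open (bar along the outlet), at a firm stop. It grows counter-clockwise seen from above, starts between 0.1 and 0.45, resists with about 0.08 N m and stays where left. All outlets leave the row at right angles, on the side away from the robot.
- capped1_handle: Equal black T-handle of a valve whose outlet ends in a short blank brass cap, 38 mm from its axis; starts at 0 to 0.45 rad. Origin: in one END of its bar, at mid-height, 22 mm from its turning axis; -y points along the bar to the axis, z up. Turns easily; leave alone. The four equal valves stand in shuffled order in a straight row on one rail, 72 mm axis to axis.
- capped2_handle: Equal black T-handle of a valve whose outlet ends in a short blank brass cap, 38 mm from its axis; starts at 0 to 0.45 rad. Origin: in one END of its bar, at mid-height, 22 mm from its turning axis; -y points along the bar to the axis, z up. Turns easily; leave alone. A bar end starts 50 to 53 mm from the next valve's axis.
- capped3_handle: Equal black T-handle of a valve whose outlet ends in a short blank brass cap, 38 mm from its axis; starts at 0 to 0.45 rad. Origin: in one END of its bar, at mid-height, 22 mm from its turning axis; -y points along the bar to the axis, z up. Turns easily; leave alone. Valve bodies and caps reach up to 83 mm only.

How it is judged:
On the way:
1. the coupling valve's handle is turned fully open (within 10 degrees of its stop) (value of joint coupling_handle above 1.396 rad), for 0.2 s.
At the end, for the whole second after the job is handed in: The coupling valve's handle is within 10 degrees of fully open and at rest, and the other three handles are where they started (bar ends within 4 mm, about 10 degrees) (value of joint coupling_handle above 1.396 rad and velocity of joint coupling_handle between -0.05 and 0.05 rad/s and distance of each of capped1_handle, capped2_handle, capped3_handle from where it was at the start of the episode below 0.004 m); the robot touches nothing.
It fails at once if a capped valve's handle is touched with more than 1.5 N or turned by more than about 10 degrees (capped1) (contact force between capped1_handle and anything else above 1.5 N or distance of capped1_handle from where it was at the start of the episode above 0.004 m).
It fails at once if a capped valve's handle is touched with more than 1.5 N or turned by more than about 10 degrees (capped2) (contact force between capped2_handle and anything else above 1.5 N or distance of capped2_handle from where it was at the start of the episode above 0.004 m).
It fails at once if a capped valve's handle is touched with more than 1.5 N or turned by more than about 10 degrees (capped3) (contact force between capped3_handle and anything else above 1.5 N or distance of capped3_handle from where it was at the start of the episode above 0.004 m).
It also fails if it takes over 35 s, if anything falls off the work surface, if the arm or the gripper's body presses on something with over 40 N, if the wrist force passes 120 N, or if a joint passes its speed limit or range.

### The arm

A 6-joint arm with a two-finger parallel gripper is mounted at the origin on the work surface. World frame = base frame: x ahead of the robot, y to its left, z up, the work surface at z = 0. Lengths are in m, angles in rad, forces in N, time in s.
With the tool pointing down it reaches from about 0.325 to 0.925 m from the base axis. Payload 3.1 kg.
Tool frame: the origin (TCP) lies on the centre line of the jaws, within the pads' length; the fingertips stand manip.tips_ahead ahead of it and the grasp point (between the pads) lies 5 mm behind it (manip.tips_ahead is the distance from the TCP to the fingertips, in m); z points along the fingers, y is the line along which they close (so a half turn about z gives the same grasp; the last joint's range is limited). The gripper opens to 85 mm and grips with 20 to 120 N. Pads are 22 mm wide; open, the fingers measure 114 mm over their backs; the gripper's body (76 mm by 85 mm) begins 54 mm behind the grasp point. The pads swing forward as they close: fully open they stand 13 mm farther back than shut.
Start: joints at [-1.457, 0.217, 1.613, -0, 1.311, -0.112], TCP at [0.14, -0.609, 0.245] pointing down, gripper open.
Joint ranges: [-2.75, 2.75], [-0.78, 2.1], [0.31, 2.55], [-1.13, 4.27], [0.13, 2.63], [-2.58, 2.58]. Speed limits (rad/s): [2.79, 2.79, 3.14, 3.14, 3.14, 3.14].

### API

Orientations are given as a unit quaternion [w, x, y, z].
In Python, from workcell import manip gives the robot as it stands. The module is installed in compiled form; this text tells all that it offers.
- The arm moves only by the shell command python3 -m pendant 'ROWS'. ROWS is JSON, a list of rows, each a list of 3 entries, a list of its own where there are three numbers: the shift along the tool's x, y, z in m, then the turn, a rotation vector about the tool's x, y, z in degrees, then the opening, from 0 (shut) to 1 (fully open). In form: [[[x, y, z], [ax, ay, az], jaw], ...]. A call has 1 to 12 rows; each row shifts and turns the commanded pose from where the row before left it, along the tool's axes as they then stand; what a row does not reach is not made up. A row lasts 1/10 s, in which the tool goes at most 50 mm and 8.59 degrees, less where a joint would pass 70% of its speed; a pose out of reach is approached as far as the arm can. A call with a gripper value outside its range is refused whole. The fingers move at their own pace and stop on an object; the grip force is fixed at half the most. Time passes only in rows, so rows that do not move let the fingers close. It gives the time, the measured TCP pose, the force, the opening and the grip force at its end, in the units of the state.
- manip.read_state(): the state, without advancing time (a new reading comes with each control period).
- manip.read_camera(name): name is "side" or "top" or "wrist"; returns a dict with "color" (420x560x3 uint8, red, green, blue), "camera_matrix" (3x3 intrinsics, pixels), "pose" (4x4, takes a point from camera to world coordinates). Camera axes: x right, y down, z forward; pixel columns grow to the right and rows downward; lengths in m; the calibration is good to about 2 mm. A picture is of the moment at which its call begins. There is no depth.
- manip.job_done(): hands the job in; it is judged then, once.
The state is a dict: "time_s": time; "qpos": joint angles; "qd": joint speeds; "joint_efforts": joint torques, N m; "eef_pos": TCP position; "orientation": TCP orientation; "contact_force": force on the tool from outside, world axes, zero at the start; "ft_torque": the same for the moment, N m; "width": opening from 0.0 (shut) to 1.0 (fully open); "gripper_force": force on a finger pad.
Only numpy, scipy, OpenCV 4.12 (cv2) and the standard library are available. Lean on these libraries where they do the work, as an engineer would, in place of code of your own. Each camera call takes 0.05 s, during which the arm holds its last target. There are 200 camera calls.

## Working session

There is one attempt and no reset: what is moved stays moved. The work goes in short steps, Python scripts to look and compute and a shell command to move; the robot and the scene stay as the last step left them, time stands still between calls to the robot, and variables do not carry over. Pictures are saved under pics/ and viewed, at most 10 in all, crops included, and the job is handed in when it is done.

```bash
mkdir -p pics
python3 - <<'E'
from workcell import manip
import cv2,numpy as np
print(manip.tips_ahead); s=manip.read_state(); print(s)
for n in ("top","side"):
    c=manip.read_camera(n); cv2.imwrite(f"pics/{n}0.png",c["color"][:,:,::-1]); print(n,c["camera_matrix"].tolist(),np.round(c["pose"],4).tolist())
E
```

```text
0.014
{'time_s': 0.0, 'qpos': array([-1.45718367e+00,  2.17778147e-01,  1.61497479e+00,  2.09549215e-05,
        1.31126822e+00, -1.12201567e-01]), 'qd': array([ 0.00029189, -0.00065967,  0.00074201,  0.00053592,  0.00083744,
       -0.00017425]), 'joint_efforts': array([-3.15899142e-04, -3.96850491e+01, -3.03853691e+01, -2.59659822e-05,
        9.64227773e-03,  3.51847351e-08]), 'eef_pos': array([ 0.13987329, -0.60833216,  0.24393211]), 'orientation': array([-1.21425508e-03,  9.93632332e-01,  1.12664606e-01,  9.26660358e-06]), 'contact_force': array([ 0.45074304, -0.61384638,  0.28818534]), 'ft_torque': array([ 0.00538393, -0.01842738, -0.02486819]), 'gripper_force': 0.0, 'width': 1.0016843678123408}
top [[394.1184590226135, 0.0, 276.51728294748], [0.0, 394.1184590226135, 206.2011249475924], [0.0, 0.0, 1.0]] [[-0.0037, -0.9889, 0.1484, 0.4532], [-1.0, 0.0039, 0.001, 0.0279], [-0.0015, -0.1484, -0.9889, 0.7803], [0.0, 0.0, 0.0, 1.0]]
side [[439.22360667323727, 0.0, 282.8334382995061], [0.0, 439.22360667323727, 213.85069028840337], [0.0, 0.0, 1.0]] [[0.9996, -0.0238, 0.0128, 0.5317], [-0.0253, -0.6527, 0.7572, -0.4537], [-0.0097, -0.7572, -0.6531, 0.5566], [0.0, 0.0, 0.0, 1.0]]
```

View pics/top0.png

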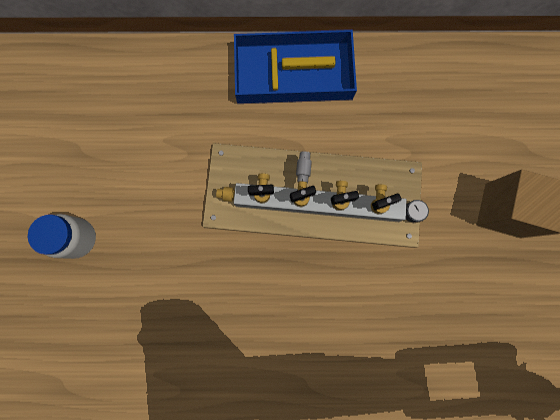

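View pics/side0.png

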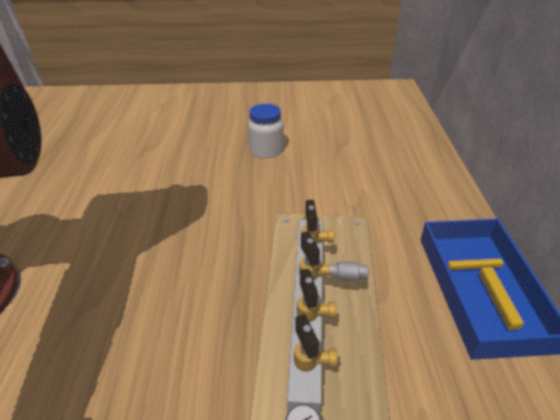

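The top view shows the valves at about (261,190), (303,193), (345,198) and (387,204). The steel coupling is at (304,165), on the second valve from the left. In the side view that valve is at (311,250).

```bash
cat > h.py <<'E'
from workcell import manip
import cv2,numpy as np
def blobs(im,amin=60,amax=1e9,thr=50):
    m=(im.max(2)<thr).astype(np.uint8)
    m=cv2.morphologyEx(m,cv2.MORPH_CLOSE,np.ones((3,3)))  # bridge highlights
    cs,_=cv2.findContours(m,cv2.RETR_EXTERNAL,cv2.CHAIN_APPROX_NONE)
    return [(cv2.minAreaRect(c),c) for c in cs if amin<cv2.contourArea(c)<amax]
def ray(c,p):
    d=c["pose"][:3,:3]@np.linalg.inv(c["camera_matrix"])@[p[0],p[1],1]
    return c["pose"][:3,3],d/np.linalg.norm(d)
def plane(c,p,z):
    o,d=ray(c,p); return o+d*(z-o[2])/d[2]
def tri(rays):
    A=np.zeros((3,3));b=np.zeros(3)
    for o,d in rays:
        P=np.eye(3)-np.outer(d,d);A+=P;b+=P@o
    x=np.linalg.solve(A,b)
    return x,[float(np.linalg.norm(np.cross(x-o,d))) for o,d in rays]
E
python3 - <<'E'
from h import *
t=manip.read_camera("top");s=manip.read_camera("side")
T=sorted([b for b in blobs(t["color"]) if 230<b[0][0][0]<410 and 150<b[0][0][1]<230],key=lambda b:b[0][0][0])
S=sorted([b for b in blobs(s["color"]) if 285<b[0][0][0]<335 and 190<b[0][0][1]<365],key=lambda b:b[0][0][1])
print([np.round(np.r_[b[0][0],b[0][1],b[0][2]],1).tolist() for b in T]);print([np.round(np.r_[b[0][0],b[0][1],b[0][2]],1).tolist() for b in S])
for a,b in zip(T,S):
    x,e=tri([ray(t,a[0][0]),ray(s,b[0][0])])
    bp=cv2.boxPoints(a[0]);w=np.array([plane(t,p,.128) for p in bp])
    l=[w[1]-w[0],w[2]-w[1]];L=max(l,key=np.linalg.norm)
    print(np.round(x,4),np.round(e,4),"bar dir deg (from +y, ccw)",np.degrees(np.arctan2(-L[0],L[1]))%180,[round(float(np.linalg.norm(v)),4) for v in l])
E
```

```text
[[260.5, 190.0, 10.0, 25.0, 90.0], [303.0, 195.5, 14.7, 26.7, 68.2], [344.2, 197.4, 13.5, 27.9, 66.0], [385.7, 201.4, 11.1, 29.5, 61.2]]
[[311.1, 251.3, 23.7, 10.3, 65.6], [309.0, 290.1, 30.9, 10.7, 74.1], [307.8, 340.1, 30.7, 11.2, 66.4]]
[0.5918 0.059  0.0318] [0.0053 0.0053] bar dir deg (from +y, ccw) 179.77060282311007 [0.0422, 0.0171]
[ 0.5818 -0.0229  0.0313] [0.0044 0.0044] bar dir deg (from +y, ccw) 21.85870752711628 [0.0453, 0.0249]
[ 0.5769 -0.1041  0.0226] [0.0068 0.0068] bar dir deg (from +y, ccw) 23.86734498859451 [0.0475, 0.0228]
```

Run:
```python
from h import *
t=manip.read_camera("top");s=manip.read_camera("side")
T=sorted([b for b in blobs(t["color"]) if 230<b[0][0][0]<410 and 150<b[0][0][1]<230],key=lambda b:b[0][0][0])
S=sorted([b for b in blobs(s["color"]) if 285<b[0][0][0]<335 and 190<b[0][0][1]<365],key=lambda b:b[0][0][1])
for a,b in zip(T[1:],S):
    x,e=tri([ray(t,a[0][0]),ray(s,b[0][0])]);print(np.round(x,4),np.round(e,4))
for a in T: print(np.round(plane(t,a[0][0],.113),4))
print(np.round([manip.read_camera("wrist")["pose"]],3))
```

```text
[ 0.5749 -0.0168  0.1083] [0.0007 0.0007]
[ 0.5699 -0.0886  0.1078] [0.0008 0.0008]
[ 0.5623 -0.1595  0.1095] [0.0009 0.0009]
[0.5816 0.0561 0.113 ]
[ 0.5734 -0.0165  0.113 ]
[ 0.5681 -0.0878  0.113 ]
[ 0.5608 -0.1586  0.113 ]
[[[ 0.223 -0.923 -0.314  0.221]
  [-0.975 -0.211 -0.071 -0.59 ]
  [-0.001  0.322 -0.947  0.374]
  [ 0.     0.     0.     1.   ]]]
```

Coupling valve is at about (0.575, -0.017), with a measured height of 108 mm and 72 mm spacing, both consistent with the text. I'll go above it and turn the jaws across the bar.

```bash
python3 -m pendant '[[[0.0345,-0.030,0],[0,0,0],0.45],[[0.0345,-0.030,0],[0,0,0],0.45],[[0.0345,-0.030,0],[0,0,0],0.45],[[0.0345,-0.030,0],[0,0,0],0.45],[[0.0345,-0.030,0],[0,0,0],0.45],[[0.0345,-0.030,0],[0,0,0],0.45],[[0.0345,-0.030,0],[0,0,0],0.45],[[0.0345,-0.030,0],[0,0,0],0.45],[[0.0345,-0.030,0],[0,0,0],0.45],[[0.0345,-0.030,0],[0,0,0],0.45],[[0.0345,-0.030,0],[0,0,0],0.45],[[0.0345,-0.030,0],[0,0,0],0.45]]'
python3 -m pendant '[[[0.0345,-0.030,0],[0,0,0],0.45],[[0.0345,-0.030,0],[0,0,0],0.45],[[0.0345,-0.030,0],[0,0,0],0.45],[[0.0345,-0.030,0],[0,0,0],0.45],[[0,0,0],[0,0,-8],0.45],[[0,0,0],[0,0,-8],0.45],[[0,0,0],[0,0,-8],0.45],[[0,0,0],[0,0,-8],0.45],[[0,0,0],[0,0,-8],0.45],[[0,0,0],[0,0,-8],0.45]]'
python3 -m pendant '[[[0,0,0],[0,0,-8],0.45],[[0,0,0],[0,0,-8],0.45],[[0,0,0],[0,0,-8],0.45],[[0,0,0],[0,0,-8],0.45],[[0,0,0],[0,0,-8],0.45],[[0,0,0],[0,0,-7],0.45],[[0,0,0],[0,0,0],0.45]]'
python3 - <<'E'
from h import *
s=manip.read_state();print(s["qpos"],s["eef_pos"],s["orientation"],s["width"])
c=manip.read_camera("wrist");cv2.imwrite("pics/w1.png",c["color"][:,:,::-1]);print(np.round(c["pose"],3).tolist())
E
```

```text
time_s: 1.55
eef_pos: [0.4637, -0.1639, 0.2457]
orientation: [0.0, 0.994, 0.113, 0.0]
contact_force: [0.0, -0.0, 0.6]
width: 0.445
gripper_force: 0.0
time_s: 2.55
eef_pos: [0.5704, -0.0177, 0.2453]
orientation: [-0.0, 0.86, 0.51, -0.0]
contact_force: [-0.9, 0.4, -0.3]
width: 0.453
gripper_force: 0.0
time_s: 3.25
eef_pos: [0.5705, -0.0177, 0.2453]
orientation: [0.0, 0.588, 0.809, 0.0]
contact_force: [0.4, -0.2, -0.2]
width: 0.45
gripper_force: 0.0
[-1.54041071e-01  1.02291825e-01  1.74383841e+00  4.20630560e-06
  1.29541628e+00 -4.66886808e-01] [ 0.57045871 -0.01773579  0.24531594] [1.95871961e-05 5.88316921e-01 8.08630447e-01 1.23473224e-05] 0.45001422266898156
[[0.952, 0.291, 0.098, 0.546], [0.307, -0.901, -0.306, 0.061], [-0.001, 0.321, -0.947, 0.375], [0.0, 0.0, 0.0, 1.0]]
```

View pics/w1.png

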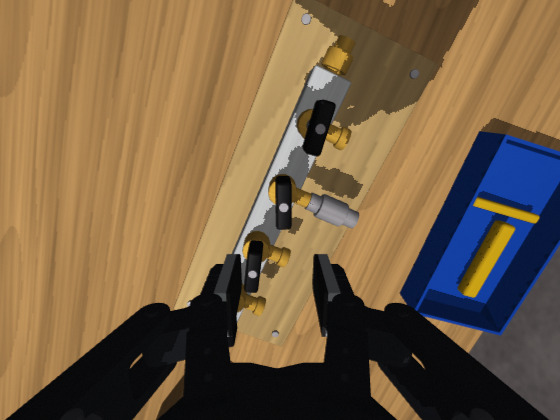

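The wrist picture shows the coupling at (330,208) on the valve whose bar is at about (284,203), with the light hub dot at (284,208). The bar looks nearly vertical in the image, and the jaws lie across it. Next I'll measure hub and bar.

```bash
cat > m.py <<'E'
from h import *
c=manip.read_camera("wrist");t=manip.read_camera("top")
B=[b for b in blobs(c["color"],200,6000) if 240<b[0][0][0]<340 and b[0][0][1]<260]
m=(c["color"].max(2)<50).astype(np.uint8)
H=[]
for r,k in sorted(B,key=lambda b:b[0][0][1]):
    w=np.array([plane(c,p,.128) for p in cv2.boxPoints(r)]);l=[w[1]-w[0],w[2]-w[1]];L=max(l,key=np.linalg.norm)
    # hub dot: brightest hole inside the blob
    f=np.zeros(m.shape,np.uint8);cv2.drawContours(f,[k],-1,1,-1);f=cv2.erode(f,np.ones((3,3)))
    g=((c["color"].min(2)>60)&(f>0));v,u=np.nonzero(g);hub=(u.mean(),v.mean()) if len(u) else r[0]
    H.append(plane(c,hub,.128))
    print(np.round(r[0],1),np.round(r[1],1),"dot",len(u),np.round(hub,1),np.round(H[-1],4),"yaw",round(float(np.degrees(np.arctan2(-L[0],L[1]))),1),[round(float(np.linalg.norm(v)),4) for v in l])
    T=[b[0][0] for b in blobs(t["color"]) if 290<b[0][0][0]<315 and 180<b[0][0][1]<210]
    if T: print("tri with top",[np.round(tri([ray(c,r[0]),ray(t,T[0])]),4) if 0 else np.round(tri([ray(c,r[0]),ray(t,T[0])])[0],4)])
s=manip.read_state();print(s["eef_pos"],s["orientation"])
E
python3 m.py
```

```text
[317.1 126.7] [21.5 56.3] dot 74 [319.7 128.5] [0.5838 0.0553 0.128 ] yaw 0.3 [0.043, 0.0169]
[283.4 202. ] [53.9 15.9] dot 77 [283.2 207.2] [ 0.5767 -0.0168  0.128 ] yaw -160.1 [0.0134, 0.0491]
[ 0.57045996 -0.01771923  0.24531338] [1.27022005e-05 5.89094814e-01 8.08063921e-01 2.40354726e-05]
```

```bash
python3 -m pendant '[[[-0.001,0.006,0],[0,0,-2],0.45],[[0,0,0.03],[0,0,0],0.45],[[0,0,0.03],[0,0,0],0.45],[[0,0,0.03],[0,0,0],0.45],[[0,0,0.02],[0,0,0],0.45],[[0,0,0.02],[0,0,0],0.45],[[0,0,0],[0,0,0],0.45]]'
python3 - <<'E'
from h import *
c=manip.read_camera("wrist");cv2.imwrite("pics/w2.png",c["color"][:,:,::-1])
E
```

```text
time_s: 4.1
eef_pos: [0.5736, -0.0165, 0.1118]
orientation: [-0.003, 0.575, 0.818, -0.002]
contact_force: [-0.4, -0.7, -0.2]
width: 0.451
gripper_force: 0.0
```

View pics/w2.png

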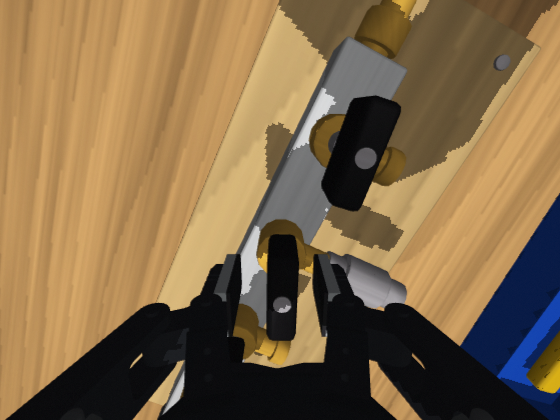

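The bar's hub at (282,304) lies centred between the fingers (about 228 and 328), with no contact. Closing.

```bash
python3 -m pendant '[[[0,0,0],[0,0,0],0],[[0,0,0],[0,0,0],0],[[0,0,0],[0,0,0],0],[[0,0,0],[0,0,0],0],[[0,0,0],[0,0,0],0],[[0,0,0],[0,0,0],0],[[0,0,0],[0,0,0],0],[[0,0,0],[0,0,0],0]]'
```

```text
time_s: 4.95
eef_pos: [0.5765, -0.0176, 0.1171]
orientation: [0.0, 0.574, 0.819, -0.001]
contact_force: [-4.8, -2.5, 5.6]
width: 0.147
gripper_force: 60.6
```

```bash
python3 -m pendant '[[[0,0,0],[0,0,-6],0],[[0,0,0],[0,0,-6],0],[[0,0,0],[0,0,-6],0],[[0,0,0],[0,0,-6],0],[[0,0,0],[0,0,0],0]]'
python3 -m pendant '[[[0,0,0],[0,0,-6],0],[[0,0,0],[0,0,-6],0],[[0,0,0],[0,0,-6],0],[[0,0,0],[0,0,-6],0],[[0,0,0],[0,0,0],0],[[0,0,0],[0,0,0],0]]'
python3 -c "
from workcell import manip;s=manip.read_state();print(s['ft_torque'],s['contact_force'])"
```

```text
time_s: 5.45
eef_pos: [0.577, -0.0172, 0.1171]
orientation: [0.001, 0.391, 0.92, -0.0]
contact_force: [-4.8, -1.7, 5.3]
width: 0.155
gripper_force: 60.7
time_s: 6.05
eef_pos: [0.5773, -0.0168, 0.1171]
orientation: [0.001, 0.192, 0.981, 0.0]
contact_force: [-2.7, -0.7, 4.3]
width: 0.152
gripper_force: 60.6
[-0.11276766  0.4917861   0.09618998] [-2.73345949 -0.68058561  4.31549108]
```

```bash
python3 -m pendant '[[[0,0,0],[0,0,-4],0],[[0,0,0],[0,0,-4],0],[[0,0,0],[0,0,-4],0],[[0,0,0],[0,0,-3],0],[[0,0,0],[0,0,0],0]]'
python3 -c "
from workcell import manip;s=manip.read_state();print(s['ft_torque'],s['contact_force'])"
python3 -m pendant '[[[0,0,0],[0,0,-2],0],[[0,0,0],[0,0,0],0],[[0,0,0],[0,0,0],0]]'
python3 -c "
from workcell import manip;s=manip.read_state();print(s['ft_torque'],s['contact_force'])"
```

```text
time_s: 6.55
eef_pos: [0.5774, -0.0165, 0.1171]
orientation: [0.001, 0.062, 0.998, 0.0]
contact_force: [-3.1, 0.7, 4.9]
width: 0.156
gripper_force: 60.7
[0.10892556 0.50309409 0.09910381] [-3.10826387  0.7312205   4.8641789 ]
time_s: 6.85
eef_pos: [0.5774, -0.0164, 0.1171]
orientation: [0.001, 0.046, 0.999, 0.001]
contact_force: [-2.3, 0.5, 5.8]
width: 0.149
gripper_force: 60.7
[ 0.11394036  0.50665545 -0.23463961] [-2.29407776  0.47979648  5.78909127]
```

```bash
python3 -m pendant '[[[0,0,0],[0,0,-2],0],[[0,0,0],[0,0,0],0],[[0,0,0],[0,0,0],0]]'
python3 - <<'E'
from h import *
s=manip.read_state();print(s['ft_torque'],s['contact_force'],s['orientation'],s['qpos'])
c=manip.read_camera("wrist");cv2.imwrite("pics/w3.png",c["color"][:,:,::-1])
E
```

```text
time_s: 7.15
eef_pos: [0.5774, -0.0164, 0.1171]
orientation: [0.001, 0.031, 1.0, 0.001]
contact_force: [-3.2, -0.1, 5.8]
width: 0.151
gripper_force: 66.5
[ 0.01371579  0.48013388 -1.31259636] [-3.24169027 -0.14491768  5.79138291] [0.00114977 0.03063349 0.9995294  0.00111404] [-0.15120549  0.25854188  1.82297035  0.0028557   1.0580673  -1.66212355]
```

View pics/w3.png

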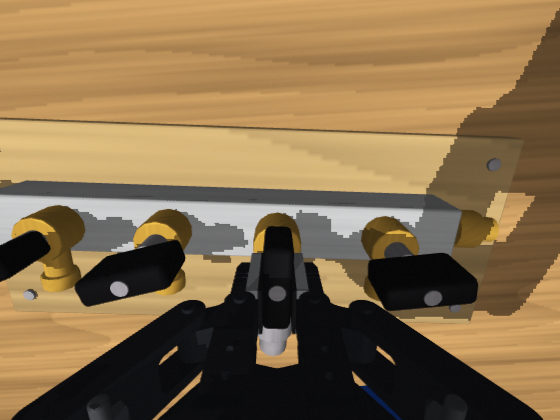

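The wrist picture shows the gripped bar at (277,280) in line with the coupling at (273,340). The stop torque is 1.3 N m, so the handle is at its stop, and the neighbours are clear. I'll ease back 2°, open slightly and rise.

```bash
python3 -m pendant '[[[0,0,0],[0,0,2],0],[[0,0,0],[0,0,0],0.3],[[0,0,0],[0,0,0],0.3],[[0,0,0],[0,0,0],0.3],[[0,0,0],[0,0,0],0.3]]'
python3 -m pendant '[[[0,0,-0.01],[0,0,0],0.3],[[0,0,-0.02],[0,0,0],0.3],[[0,0,-0.03],[0,0,0],0.3],[[0,0,-0.04],[0,0,0],0.3],[[0,0,-0.04],[0,0,0],0.3],[[0,0,0],[0,0,0],0.3],[[0,0,0],[0,0,0],0.3]]'
python3 - <<'E'
from h import *
c=manip.read_camera("wrist");cv2.imwrite("pics/w4.png",c["color"][:,:,::-1])
E
```

```text
time_s: 7.7
eef_pos: [0.5767, -0.0168, 0.1153]
orientation: [0.0, 0.044, 0.999, 0.0]
contact_force: [0.1, -0.3, 0.1]
width: 0.299
gripper_force: 0.0
time_s: 8.4
eef_pos: [0.5776, -0.017, 0.2578]
orientation: [0.002, 0.044, 0.999, -0.0]
contact_force: [0.5, 0.0, -0.5]
width: 0.3
gripper_force: 0.0
```

View pics/w4.png

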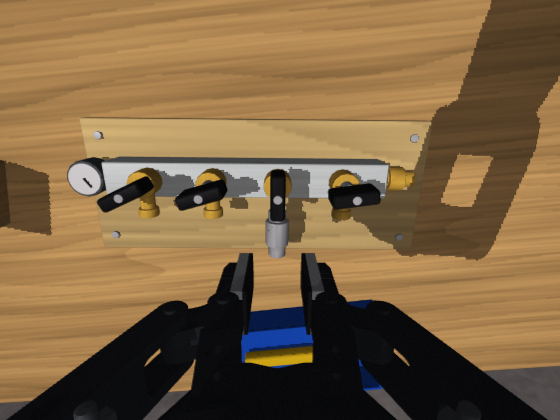

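The bar at (278,195) is in line with the coupling at (277,237), the gripper is clear, and the other handles look unchanged.

```bash
python3 -c "
from workcell import manip;print(manip.job_done())"
```

```text
the job is handed in; nothing more can be done
None
```

The coupling valve's handle was turned counter-clockwise to its stop and released, the other three handles look unmoved in the last picture, and the job is handed in (the hand-in returned no verdict).

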